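Load a block under the sprung chip shield of a drilling station

TASK

Load the aluminium block into the drilling station: hold the sprung yellow chip shield up by pressing its thumb plate down with one fingertip and, with the other fingertip, push the block along the channel under the shield until it is fully home against the end stop. Keep the shield up until the block is home, then let go so that the shield comes down on the block, and move clear. Nothing is to be gripped or lifted, and the oil bottle, brush and try square beside the station stay where they are.

Things in the scene. Friction and masses are not known exactly. Their poses are not given: they have to be found in the camera images.
- station: Fixed drilling station: blue base, aluminium feed channel, grey drill unit on its right. Origin on the bench, under the channel's centre line, level with the shield's front edge; x runs along the channel in the feed direction, y to the left, z up. The shield lies over x = 0 to 50 mm; before it the lane is open above. At x = 95 to 155 mm is a control box 80 mm high.
- lane_mouth (a point): On the bed, on the lane's centre line, under the shield's front edge (station x = 0). The bed is 45 mm above the bench, from x = -145 to +80 mm. Fences 12 mm high (the right one 8 mm beyond x = 0) bound a lane 43 mm wide (y = -21.5 to 21.5 mm). Axes as the station.
- stop_foot (a point): Foot of the end stop's face (dark steel, 36 mm wide, 16 mm high): on the bed, on the lane's centre line, 45 mm beyond the shield's front edge. A block that is home touches this face. Axes as the station.
- hinge (a point): A point on the shield's hinge axis at station x = 0: the axis runs along the station's x at y = +34 mm, 8 mm above the bed. Shield and thumb plate are one piece, turning on a steel tube 10 mm thick.
- thumb_plate (a point): Middle of the top of the yellow ribbed thumb plate, left of the lane; moves with it. 125 mm long (station x = -135 to -10 mm), 40 wide, 3 thick, reaching from 2 to 42 mm off the hinge. Closed it slopes up to the left at 42 degrees (y = 35 to 65 mm, edge 38 mm above the bed); fully open it is level, top 12 mm above the bed, y = 36 to 76 mm. A finger can slide along it in x.
- shield (a joint): Shield angle: 0 closed (its rubber pad, at y = -8 mm and x = 1 to 41 mm, hangs 6 mm above the bed and bars the lane), 0.70 fully open (hard stop, pad 32 mm above the bed). The pad clears the block above about 0.50 and lies on it at about 0.48. Pressing the thumb plate opens it (4 to 7 N at y = 57 mm); a spring closes it.
- block_mid (a point): Centre of the loose aluminium block with two dark holes on top: 65 mm long along its x (along the channel), 40 wide, 25 high, about 0.17 kg. It starts in the lane, its front 10 to 40 mm short of the shield. Home, its centre is 32.5 mm short of the stop's face and its rear end is 20 mm in front of the shield, in the open lane.
- oil: Red oil bottle, 48 mm across, 130 mm high, loose, upright on the bench to the right of the channel's near end; origin at its foot. Leave alone.
- brush: Chip brush lying loose on the bench, left of the station; origin at the underside. Leave alone.
- square: Engineer's try square lying loose on the bench, left of the station: dark stock 90 x 22 x 14 mm with a steel blade 110 mm long; origin under the middle of the stock. Leave alone.
Things that resemble listed ones, but are neither listed nor needed, are in the scene too. Of the things like the part that bears block_mid, leave any that is blue or red; of the rest the larger one is meant.

How it is judged (in metres and radians):
On the way, in this order (a step that is already met when the one before it is completed fails the run):
1. the shield is held up by a finger on it while the block is still in front of it (value of joint shield above 0.53 rad and contact force between the fingers and shield above 0.5 N and x of block_mid in the frame of station below -0.0305 m), for 0.2 s.
2. the block is pushed fully home with the shield still held up (value of joint shield above 0.53 rad and contact force between the fingers and shield above 0.5 N and x of block_mid in the frame of station above 0.0095 m and y of block_mid in the frame of station between -0.004 and 0.004 m and z of block_mid in the frame of station between 0.0545 and 0.0605 m and angle between the x axis of block_mid and the x axis of station, either way round below 0.07 rad and angle between block_mid's own z axis and vertical below 0.06 rad), for 0.2 s.
At the end, for the whole second after the job is handed in: The block lies flat in the lane with its front within 3 mm of the end stop, at rest, and the shield has come down and its pad presses on the block (shield angle 0.42 to 0.51 rad) (x of block_mid in the frame of station above 0.0095 m and y of block_mid in the frame of station between -0.004 and 0.004 m and z of block_mid in the frame of station between 0.0545 and 0.0605 m and angle between the x axis of block_mid and the x axis of station, either way round below 0.07 rad and angle between block_mid's own z axis and vertical below 0.06 rad and value of joint shield between 0.42 and 0.51 rad and velocity of joint shield below 0.05 rad/s and contact force between shield and block above 0.5 N and linear speed of block below 0.01 m/s); the robot touches nothing.
It fails at once if the block is lifted off the bed (8 mm) or tipped (z of block_mid in the frame of station above 0.0655 m or angle between block_mid's own z axis and vertical above 0.35 rad).
It fails at once if the oil bottle is moved more than 20 mm (distance of oil from where it was at the start of the episode above 0.02 m).
It fails at once if the brush is moved more than 20 mm (distance of brush from where it was at the start of the episode above 0.02 m).
It fails at once if the try square is moved more than 20 mm (distance of square from where it was at the start of the episode above 0.02 m).
It also fails if it takes over 35 s, if anything falls off the work surface, if the arm or the gripper's body presses on something with over 40 N, if the wrist force passes 120 N, or if a joint passes its speed limit or range.

ROBOT

A 7-joint arm with a two-finger parallel gripper is mounted at the origin on the work surface. World frame = base frame: x ahead of the robot, y to its left, z up, the work surface at z = 0. Lengths are in m, angles in degrees, forces in N, time in s.
With the tool pointing down it reaches from about 0.375 to 0.925 m from the base axis. Payload 3.1 kg.
Tool frame: the origin (TCP) lies at the very end of the fingers, on their centre line; the grasp point (between the pads) lies 19 mm behind it; y points along the fingers, z is the direction in which the jaws open and shut, and the axes are right-handed (so a half turn about y gives the same grasp; the last joint's range is limited). The gripper opens to 85 mm and grips with 20 to 120 N. Pads are 22 mm wide; open, the fingers measure 114 mm over their backs; the gripper's body (76 mm by 85 mm) begins 54 mm behind the grasp point. The pads swing forward as they close: fully open they stand 13 mm farther back than shut.
Start: joints at [62.12, 21.939, 2.515, 91.553, -1.026, 66.532, -2.859], TCP at [0.246, -0.601, 0.231] pointing down, gripper open.
Joint ranges: [-149.38, 149.38], [-23.57, 123.04], [-84.95, 90], [0, 143.3], [-89.99, 269.99], [3.08, 112.72], [-163.45, 163.45]. Speed limits (degrees/s): [159.86, 159.86, 180, 180, 180, 180, 180].

INTERFACE

Orientations are given as [roll, pitch, yaw] about the fixed x, y, z axes, in that order (R = Rz(yaw) Ry(pitch) Rx(roll)).
In Python, from bench import arm gives the robot as it stands.
- The arm moves only by the tool step_arm, never from a script. Its argument "increments" is a list of rows, each a list of 2 entries, a list of its own where there are three numbers: the shift along the tool's x, y, z in mm, then the turn, a rotation vector about the tool's x, y, z in rad. A call has 1 to 12 rows; each row shifts and turns the commanded pose from where the row before left it, along the tool's axes as they then stand; what a row does not reach is not made up. A row lasts 1/12 s, in which the tool goes at most 41.7 mm and 7.16 degrees, less where a joint would pass 70% of its speed; a pose out of reach is approached as far as the arm can. A call is refused whole if a number of a shift passes 41.7 or a number of a turn 0.125, either way. A call with a gripper value outside its range is refused whole. "hand" is the opening, from 0 (shut) to 1 (fully open), set as the call begins (left out, the last holds). The fingers move at their own pace and stop on an object; "force" is the grip in N (left out, the last holds). Time passes only in rows, so rows that do not move let the fingers close. It gives the time, the measured TCP pose, the force and the opening at its end, in the units of the state.
- arm.get_obs(): the state, without advancing time (a new reading comes with each control period).
- arm.get_image(name): name is "scene" or "side" or "wrist"; returns (picture, depth): 480x640x3 uint8, red, green, blue; 480x640 float32, m along the optical axis (not along the pixel's ray), 0 where there is no reading.
- arm.camera_params(name): a dict with "intrinsics" (3x3 intrinsics, pixels), "position" and "attitude" of the camera in the world; the wrist camera has in their place "T_tool_cam" (4x4, takes a point from camera to tool coordinates, whose origin is the TCP and whose axes are the tool frame's). Camera axes: x right, y up, looking along -z (the intrinsics and any distortion apply to the point x, -y, -z); pixel columns grow to the right and rows downward; lengths in m; the calibration is good to about 2 mm. The wrist camera is an equidistant fisheye: a pixel r from the principal point sees the ray r / f radians off the axis. A picture is of the moment at which its call begins: read the wrist's pose just before it. camera_params takes no time and is no camera call.
- arm.close_job(): hands the job in, once; it reports no verdict.
Trained networks look in the newest picture that a camera, given by its name, has taken for a name from the list of things; names that differ only in an ending like _2 or _b are one class to them, and where a whole thing is asked for, a point or a joint stands for the part that bears it (a point fixed in the world has none). Each returns a list of dicts, best first, with "p" (0 to 1); they miss things now and then, are a little off and sometimes report something else, mostly with a low value. They report only what shows in the picture. A call takes as long as a camera call. They do not tell look-alikes from the thing itself.
- arm.silhouettes(target, camera): "mask" (480x640 bool, what is visible of it) and "position" ([row, column] in pixels, amid what is visible of it).
- arm.tip_of(target, camera): "position" ([row, column] in pixels: a listed point, or the origin of a listed thing).
The state is a dict: "time": time; "joint_positions": joint angles; "dq": joint speeds; "tau": joint torques, N m; "position": TCP position; "tcp_rot": TCP orientation; "wrist_force": force on the tool from outside, world axes, zero at the start; "moment": the same for the moment, N m; "width": finger opening in m.
Only numpy, scipy, OpenCV 4.12 (cv2) and the standard library are available. Lean on these libraries where they do the work, as an engineer would, in place of code of your own. Each camera call takes 0.05 s, during which the arm holds its last target.

## Working session

There is one attempt and no reset: what is moved stays moved. The work goes in short steps, Python scripts to look and compute and a tool call to move; the robot and the scene stay as the last step left them, time stands still between calls to the robot, and variables do not carry over. Pictures are saved under pics/ and viewed, and the job is handed in when it is done.

Besides the shell and the picture viewer there is one more tool, called by a JSON object that holds its "fn" and its "kwargs", one argument or row to a line. step_arm: Moves the arm, as the interface text tells. Its arguments: {"type":"object","properties":{"increments":{"type":"array"},"hand":{"type":"number"},"force":{"type":"number"}},"required":["increments"]}

```bash
mkdir -p pics; ls; cat > h.py <<'E'
import numpy as np, cv2
from bench import arm
def save(n,f):
    im,d=arm.get_image(n); cv2.imwrite('pics/'+f+'.png',im[:,:,::-1]); np.save('pics/'+f+'_d.npy',d); return im,d
E
python3 - <<'E'
from h import *
o=arm.get_obs(); print(o)
for n in ['scene','side','wrist']:
    save(n,n+'0'); print(n,arm.camera_params(n))
E
```

```text
pics
{'time': 0.0, 'joint_positions': array([62.11775771, 21.99349559,  2.5107968 , 91.64903829, -1.02660806,
       66.52731171, -2.86005126]), 'dq': array([-0.01171206, -0.03118931, -0.01435138, -0.03335823,  0.05170727,
        0.04394444, -0.10912534]), 'tau': array([-4.27687537e-04, -4.33462429e+01,  1.02419246e+00, -2.49516374e+01,
        1.05287565e-02,  1.14591591e-02,  2.35733063e-05]), 'position': array([ 0.24608165, -0.60062315,  0.22986983]), 'tcp_rot': array([-9.01472142e+01, -6.79859225e-03, -1.57717453e+02]), 'wrist_force': array([ 0.28223972,  0.62315751, -0.816077  ]), 'moment': array([-0.04092267,  0.01125666,  0.01316444]), 'width': 0.08567969754915904}
scene {'intrinsics': array([[584.24289003,   0.        , 318.2555569 ],
       [  0.        , 584.24289003, 236.37720648],
       [  0.        ,   0.        ,   1.        ]]), 'position': array([1.35356697, 0.34150395, 0.75702792]), 'attitude': array([ 51.66620644,   0.81999667, 109.48846942])}
side {'intrinsics': array([[458.54815282,   0.        , 327.68233652],
       [  0.        , 458.54815282, 243.92196626],
       [  0.        ,   0.        ,   1.        ]]), 'position': array([ 0.22422635, -0.4511023 ,  0.78943192]), 'attitude': array([ 38.39324871,   0.43983481, -35.19781251])}
wrist {'intrinsics': array([[371.64829954,   0.        , 323.70415639],
       [  0.        , 371.64829954, 235.78012328],
       [  0.        ,   0.        ,   1.        ]]), 'T_tool_cam': array([[ 2.09109427e-04, -9.54464355e-01, -2.98324908e-01,
        -7.56251878e-02],
       [ 6.48394569e-04,  2.98324981e-01, -9.54464135e-01,
        -1.41932187e-01],
       [ 9.99999768e-01,  6.15519788e-06,  6.81252070e-04,
         7.24640083e-05],
       [ 0.00000000e+00,  0.00000000e+00,  0.00000000e+00,
         1.00000000e+00]])}
```

View pics/scene0.png

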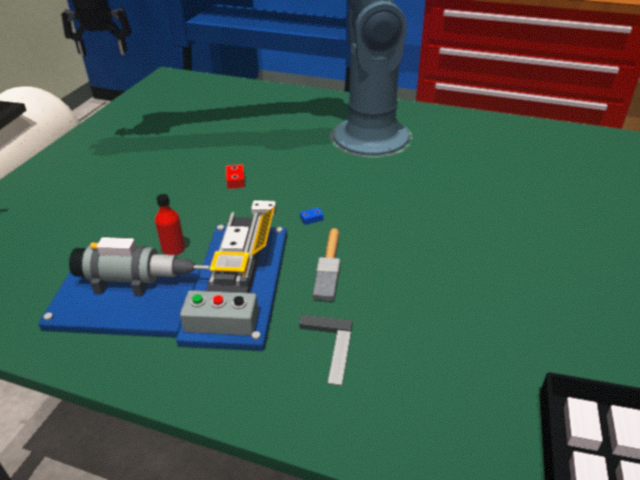

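View pics/side0.png

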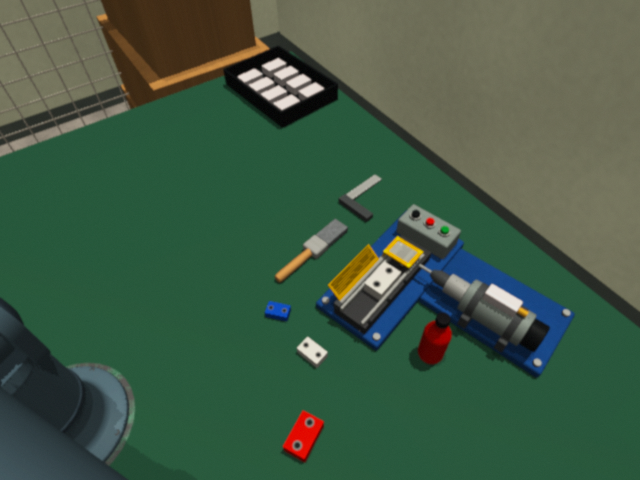

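View pics/wrist0.png

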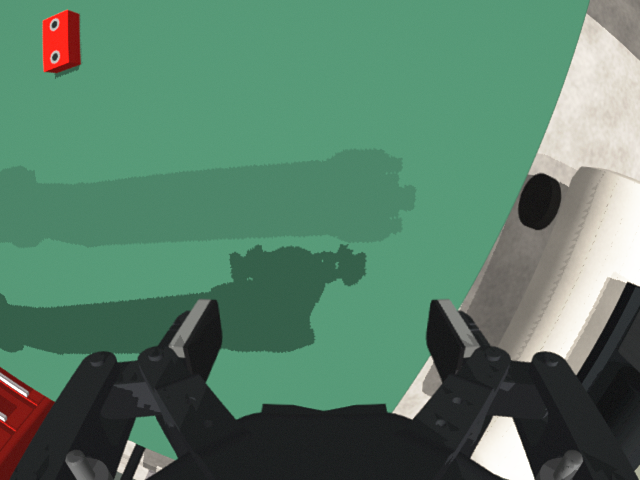

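```bash
cat >> h.py <<'E'
from scipy.spatial.transform import Rotation as R
def cam(n,o=None):
    p=arm.camera_params(n); K=p['intrinsics']
    if n=='wrist':
        T=np.eye(4); T[:3,:3]=R.from_euler('xyz',o['tcp_rot'],degrees=True).as_matrix(); T[:3,3]=o['position']
        T=T@p['T_tool_cam']; return K,T[:3,:3],T[:3,3]
    return K,R.from_euler('xyz',p['attitude'],degrees=True).as_matrix(),p['position']
def ray(n,rc,o=None):
    K,Rm,t=cam(n,o); u=(rc[1]-K[0,2])/K[0,0]; v=(rc[0]-K[1,2])/K[1,1]
    if n=='wrist':
        r=np.hypot(u,v); s=np.sin(r)/max(r,1e-9); d=np.array([u*s,-v*s,-np.cos(r)])
    else: d=np.array([u,-v,-1.])
    return t,Rm@d,-d[2]   # point = t + Rm@d * depth/(-d[2])
def tri(rays):
    A=np.zeros((3,3));b=np.zeros(3)
    for t,d in rays:
        d=d/np.linalg.norm(d);P=np.eye(3)-np.outer(d,d);A+=P;b+=P@t
    x=np.linalg.solve(A,b); return x,[np.linalg.norm((np.eye(3)-np.outer(d,d)/(d@d))@(x-t)) for t,d in rays]
def proj(n,X,o=None):
    K,Rm,t=cam(n,o); c=Rm.T@(np.array(X)-t)
    x,y,z=c[0],-c[1],-c[2]
    if n=='wrist':
        r=np.hypot(x,y); th=np.arctan2(r,z); return [K[1,2]+K[1,1]*y/r*th, K[0,2]+K[0,0]*x/r*th]
    return [K[1,2]+K[1,1]*y/z, K[0,2]+K[0,0]*x/z]
E
python3 - <<'E'
from h import *
ds={n:np.load(f'pics/{n}0_d.npy') for n in ['scene','side']}
print(arm.get_obs()['time'])
for k in ['station','lane_mouth','stop_foot','hinge','thumb_plate','block_mid','oil','brush','square']:
    best={}
    for n in ['scene','side']:
        rs=arm.tip_of(k,n)
        for r in rs[:4]:
            p=r['position']; t,d,c=ray(n,p); dep=ds[n][int(round(p[0])),int(round(p[1]))]
            print(k,n,np.round(p,1),round(r['p'],2),'surf',np.round(t+d*dep/c,4))
            best.setdefault(n,(t,d))
    if len(best)==2: print('   tri',tri(list(best.values())))
print(arm.get_obs()['time'])
E
```

```text
0.15
station scene [280.4 231.1] 0.66 surf [ 0.6889 -0.0681  0.0564]
lane_mouth scene [263.3 231.2] 0.74 surf [ 0.6616 -0.0796  0.0709]
lane_mouth side [266.7 396.4] 0.88 surf [ 0.6383 -0.0919  0.0436]
   tri (array([ 0.63689179, -0.09390715,  0.04673309]), [np.float64(0.0006336500906448327), np.float64(0.0006336500906446626)])
stop_foot scene [279.8 224.9] 0.94 surf [ 0.6921 -0.0786  0.0576]
stop_foot side [254.  408.7] 0.82 surf [ 0.6629 -0.0955  0.0705]
stop_foot side [258.5 385.6] 0.75 surf [ 0.6269 -0.0702  0.0562]
   tri (array([ 0.67932114, -0.0845182 ,  0.04527268]), [np.float64(0.0018180816654799), np.float64(0.001818081665479837)])
hinge scene [259.2 247.9] 0.92 surf [ 0.6353 -0.0594  0.0647]
hinge side [256.4 385.7] 0.92 surf [ 0.632  -0.0648  0.0533]
   tri (array([ 0.6288888 , -0.0651807 ,  0.05721427]), [np.float64(0.001880580420269763), np.float64(0.0018805804202697042)])
thumb_plate scene [229.  261.3] 0.86 surf [ 0.5454 -0.0725  0.0653]
thumb_plate side [270.2 355.8] 0.7 surf [ 0.555  -0.0659  0.0703]
   tri (array([ 0.55395735, -0.0676848 ,  0.07292048]), [np.float6
[... 992 characters left out ...]
0098181]), [np.float64(0.00015761786274240048), np.float64(0.00015761786274230656)])
brush scene [264.7 329. ] 0.77 surf [0.5557 0.0698 0.0214]
brush scene [243.  234.8] 0.45 surf [ 0.607  -0.099   0.0708]
brush side [256.3 311.9] 0.9 surf [0.5318 0.0541 0.0022]
brush side [284.4 392.3] 0.39 surf [ 0.5982 -0.1247  0.0557]
   tri (array([ 0.53240288,  0.05939036, -0.00213797]), [np.float64(0.0025191076811341595), np.float64(0.0025191076811341704)])
square scene [328.2 325.5] 0.64 surf [0.7028 0.1131 0.0104]
square side [206.8 355.2] 0.64 surf [0.6872 0.1058 0.0153]
   tri (array([0.69518123, 0.11240319, 0.00344608]), [np.float64(0.0020209415756976983), np.float64(0.0020209415756977053)])
1.05
```

{"fn": "step_arm", "kwargs": {
  "increments": [
    [[-29,0,-26],[0,-0.06,0]],
    [[-31,0,-24],[0,0,0]],
    [[-31,0,-24],[0,0,0]],
    [[-31,0,-24],[0,0,0]],
    [[-31,0,-24],[0,0,0]],
    [[-31,0,-24],[0,0,0]],
    [[-31,0,-24],[0,0,0]],
    [[-31,0,-24],[0,0,0]],
    [[-31,0,-24],[0,0,0]],
    [[-31,0,-24],[0,0,0]],
    [[-31,0,-24],[0,0,0]],
    [[-31,0,-24],[0,0,0]]
  ],
  "hand": 0.5
}}

```text
time: 2.05
position: [0.4567, -0.1789, 0.2317]
tcp_rot: [-89.9, 0.0, -154.3]
wrist_force: [1.0, -0.4, 0.6]
width: 0.0426
```

{"fn": "step_arm", "kwargs": {
  "increments": [
    [[0,0,0],[0,-0.124,0]],
    [[0,0,0],[0,-0.124,0]],
    [[0,0,0],[0,-0.124,0]],
    [[0,0,0],[0,-0.124,0]],
    [[0,0,0],[0,-0.124,0]],
    [[0,0,0],[0,-0.124,0]],
    [[0,0,0],[0,-0.124,0]],
    [[0,0,0],[0,-0.124,0]],
    [[0,0,0],[0,-0.124,0]],
    [[0,0,0],[0,-0.124,0]],
    [[0,0,0],[0,-0.124,0]],
    [[0,0,0],[0,-0.124,0]]
  ]
}}

```text
time: 3.05
position: [0.4561, -0.1807, 0.2315]
tcp_rot: [-90.0, -0.0, -68.7]
wrist_force: [-0.1, 0.8, -0.3]
width: 0.0422
```

{"fn": "step_arm", "kwargs": {
  "increments": [
    [[0,0,0],[0,-0.124,0]],
    [[0,0,0],[0,-0.124,0]],
    [[0,0,0],[0,-0.124,0]],
    [[0,0,0],[0,-0.124,0]],
    [[0,0,0],[0,-0.124,0]],
    [[0,0,0],[0,-0.124,0]],
    [[0,0,0],[0,-0.124,0]],
    [[0,0,0],[0,-0.124,0]],
    [[0,0,0],[0,-0.124,0]],
    [[0,0,0],[0,-0.124,0]],
    [[0,0,0],[0,-0.124,0]]
  ]
}}

```text
time: 3.97
position: [0.4561, -0.1807, 0.2315]
tcp_rot: [-90.0, -0.0, 9.5]
wrist_force: [-0.0, 0.2, -0.2]
width: 0.0428
```

{"fn": "step_arm", "kwargs": {
  "increments": [
    [[0,0,0],[0,-0.087,0]],
    [[24,0,33],[0,0,0]],
    [[23,0,34],[0,0,0]],
    [[0,0,0],[0,0,0]],
    [[0,0,0],[0,0,0]]
  ]
}}

```text
time: 4.38
position: [0.4864, -0.1007, 0.2318]
tcp_rot: [-90.0, -0.1, 14.5]
wrist_force: [-0.7, 0.5, -0.1]
width: 0.0428
```

```bash
python3 - <<'E'
from h import *
o=arm.get_obs(); print(o['time'],o['position'],o['tcp_rot'],o['joint_positions'],o['width'])
np.save('pics/w1_o.npy',o,allow_pickle=True)
im,D=save('wrist','wrist1')
for k in ['lane_mouth','stop_foot','hinge','thumb_plate','block_mid']:
    for r in arm.tip_of(k,'wrist')[:3]:
        p=r['position']; t,d,c=ray('wrist',p,o); dep=D[int(round(p[0])),int(round(p[1]))]
        zb={'lane_mouth':.045,'stop_foot':.045,'hinge':.053,'block_mid':.0575}.get(k,.07)
        print(k,np.round(p,1),round(r['p'],2),'surf',np.round(t+d*dep/c,4),'atz',np.round(t+d*(zb-t[2])/d[2],4))
E
```

```text
4.3833 [ 0.48642648 -0.1007234   0.23180285] [-8.99848713e+01 -7.94805273e-02  1.45103899e+01] [ 35.91719339   7.27886635 -30.73904293 110.9562076    4.13015805
  62.76971907 108.0038965 ] 0.042774281998851894
lane_mouth [341.5 293.1] 0.91 surf [ 0.6342 -0.0959  0.0421] atz [ 0.6323 -0.0961  0.045 ]
stop_foot [373.2 294.2] 0.96 surf [ 0.6523 -0.0887  0.0724] atz [ 0.6742 -0.0858  0.045 ]
hinge [345.5 327.6] 0.76 surf [ 0.6207 -0.0618  0.0561] atz [ 0.6227 -0.0613  0.053 ]
thumb_plate [289.9 338.8] 0.7 surf [ 0.551  -0.0698  0.0683] atz [ 0.5503 -0.0701  0.07  ]
block_mid [  1.6 221. ] 0.87 surf [ 0.3163 -0.2454  0.0251] atz [ 0.3253 -0.2337  0.0575]
block_mid [115.9 309.3] 0.59 surf [ 0.4087 -0.1347  0.0182] atz [ 0.4091 -0.1331  0.0575]
block_mid [307.1 290. ] 0.56 surf [ 0.5793 -0.109   0.0692] atz [ 0.5857 -0.1085  0.0575]
```

View pics/wrist1.png

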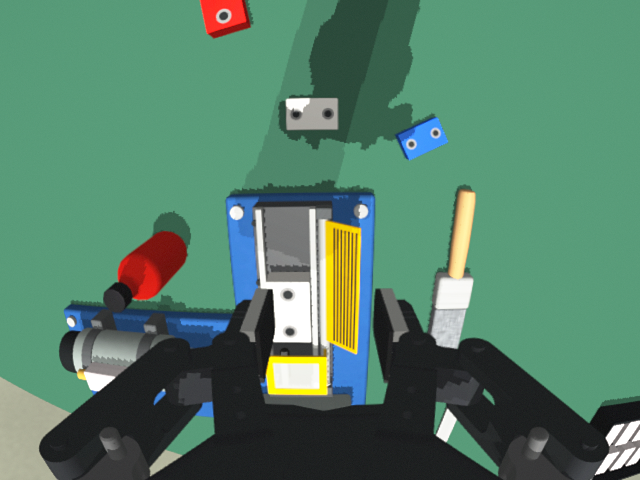

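```bash
cat >> h.py <<'E'
def cloud(n,D,o=None):
    K,Rm,t=cam(n,o); r,c=np.mgrid[:480,:640]; u=(c-K[0,2])/K[0,0]; v=(r-K[1,2])/K[1,1]
    if n=='wrist':
        rr=np.hypot(u,v)+1e-9; d=np.stack([u*np.sin(rr)/rr,-v*np.sin(rr)/rr,-np.cos(rr)],-1); d=d/(-d[...,2:3])
    else: d=np.stack([u,-v,-np.ones_like(u)],-1)
    return (d*D[...,None])@Rm.T+t
E
python3 - <<'E'
from h import *
o=np.load('pics/w1_o.npy',allow_pickle=True).item()
D=np.load('pics/wrist1_d.npy'); im=cv2.imread('pics/wrist1.png')
P=cloud('wrist',D,o)
O=np.array([.634,-.095]); a=np.radians(14.5); e=np.array([[np.cos(a),np.sin(a)],[-np.sin(a),np.cos(a)]])
Q=(P[...,:2]-O)@e.T*1000; Z=P[...,2]*1000
ok=(D>0)
S=3; W,H=270,140  # x -170..100, y -50..90
top=np.zeros((H*S,W*S,3),np.uint8); hm=np.full((H*S,W*S),np.nan)
# upsampled: iterate via griddata
from scipy.interpolate import griddata
m=ok&(Q[...,0]>-180)&(Q[...,0]<110)&(Q[...,1]>-60)&(Q[...,1]<100)&(Z<110)&(Z>-5)
gx,gy=np.meshgrid(np.arange(W*S)/S-170,90-np.arange(H*S)/S)
for i in range(3): top[...,i]=griddata(Q[m],im[...,i][m],(gx,gy),'nearest')
zz=griddata(Q[m],Z[m],(gx,gy),'nearest')
hz=cv2.applyColorMap(np.clip(zz*2,0,255).astype(np.uint8),cv2.COLORMAP_JET)
for t in (top,hz):
    for x in range(-160,100,20): cv2.line(t,((x+170)*S,0),((x+170)*S,6 if x else 60),(255,255,255),1)
    for y in range(-40,90,10): cv2.line(t,(0,(90-y)*S),(6 if y else 40,(90-y)*S),(255,255,255),1)
cv2.imwrite('pics/top.png',cv2.resize(np.vstack([top,hz]),(720,int(720*2*H/W))))
# lane edges: rows of profile for open lane
for x in (-140,-130,-120,-110,-70):
    j=int((x+170)*S); print(x,[(int(gy[i,j]),int(round(zz[i,j]))) for i in range(0,H*S,9)])
bed=(zz>40)&(zz<50); fen=(zz>53)&(zz<60)
E
```

```text
-140 [(90, -2), (87, -1), (84, -1), (81, 15), (78, 19), (75, 20), (72, 24), (69, 25), (66, 25), (63, 26), (60, 18), (57, 19), (54, 19), (51, 19), (48, 19), (45, 19), (42, 21), (39, 44), (36, 59), (33, 60), (30, 60), (27, 60), (24, 45), (21, 57), (18, 45), (15, 45), (12, 44), (9, 45), (6, 45), (3, 45), (0, 44), (-3, 44), (-6, 44), (-9, 43), (-12, 44), (-15, 44), (-18, 45), (-21, 44), (-24, 45), (-27, 56), (-30, 45), (-33, 45), (-36, 44), (-39, 19), (-42, 18), (-45, 19), (-48, 19)]
-130 [(90, -2), (87, -1), (84, -1), (81, 17), (78, 18), (75, 20), (72, 19), (69, 23), (66, 19), (63, 19), (60, 81), (57, 20), (54, 75), (51, 74), (48, 70), (45, 69), (42, 65), (39, 63), (36, 60), (33, 57), (30, 57), (27, 54), (24, 51), (21, 56), (18, 45), (15, 44), (12, 44), (9, 45), (6, 44), (3, 44), (0, 43), (-3, 44), (-6, 44), (-9, 44), (-12, 44), (-15, 43), (-18, 46), (-21, 44), (-24, 43), (-27, 57), (-30, 46), (-33, 46), (-36, 45), (-39, 19), (-42, 18), (-45, 20), (-48, 18)]
-120 [(90, -2), (87, -1), (84, -1), (81, 19), (78, 20), (75, 19), (72, 19), (69, 19), (66, 19), (63, 81), (60, 82), (57, 79), (54,
[... 621 characters left out ...]
2, 44), (9, 45), (6, 43), (3, 45), (0, 44), (-3, 44), (-6, 43), (-9, 44), (-12, 45), (-15, 44), (-18, 45), (-21, 45), (-24, 56), (-27, 57), (-30, 55), (-33, 44), (-36, 44), (-39, 18), (-42, 19), (-45, 19), (-48, 19)]
-70 [(90, -2), (87, -2), (84, -2), (81, 18), (78, 19), (75, 20), (72, 18), (69, 20), (66, 20), (63, 81), (60, 81), (57, 78), (54, 77), (51, 75), (48, 70), (45, 67), (42, 66), (39, 62), (36, 61), (33, 57), (30, 57), (27, 45), (24, 45), (21, 57), (18, 58), (15, 69), (12, 70), (9, 70), (6, 69), (3, 69), (0, 69), (-3, 68), (-6, 68), (-9, 70), (-12, 69), (-15, 70), (-18, 68), (-21, 56), (-24, 56), (-27, 56), (-30, 46), (-33, 46), (-36, 47), (-39, 19), (-42, 19), (-45, 19), (-48, 19)]
```

View pics/top.png

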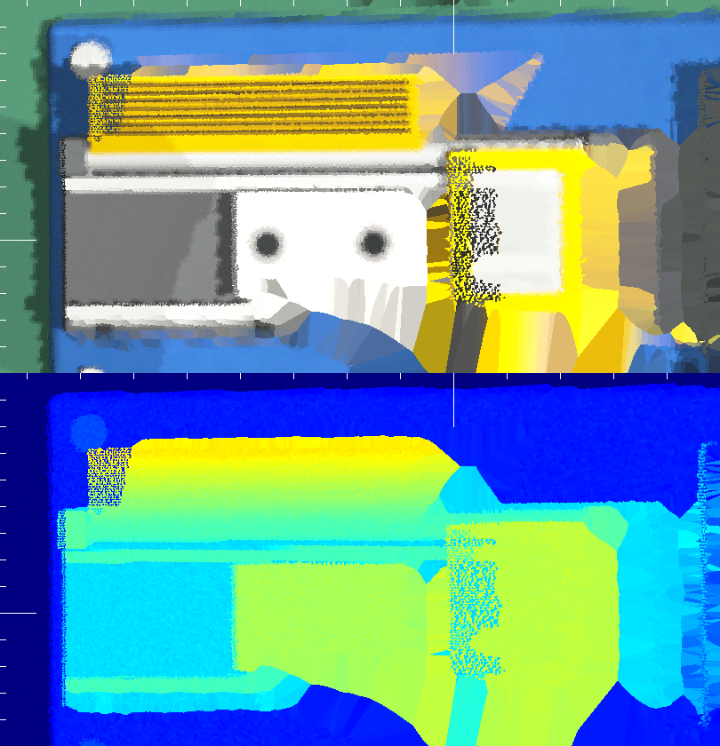

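```bash
python3 - <<'E'
from h import *
o=np.load('pics/w1_o.npy',allow_pickle=True).item()
D=np.load('pics/wrist1_d.npy'); im=cv2.imread('pics/wrist1.png')
P=cloud('wrist',D,o)
O=np.array([.634,-.095]); a=np.radians(15.3); e=np.array([[np.cos(a),np.sin(a)],[-np.sin(a),np.cos(a)]])
Q=(P[...,:2]-O)@e.T*1000; X,Y=Q[...,0],Q[...,1]; Z=P[...,2]*1000; ok=D>0
bs=np.arange(-140,-10,10)
def edge(name,mask,f,xs=bs):
    pts=[]
    for x in xs:
        m=mask&(abs(X-x)<5)
        if m.sum()>20: pts.append((x,f(Y[m])))
    pts=np.array(pts); s=np.polyfit(pts[:,0],pts[:,1],1); print(name,'slope deg',round(np.degrees(s[0]),2),'y at-80',round(np.polyval(s,-80),1),np.round(pts[:,1],1))
fz=ok&(Z>53)&(Z<60)
q=lambda p:(lambda v:np.percentile(v,p))
edge('Rfence in',fz&(Y<-15)&(Y>-32),q(97),np.arange(-140,-80,10)); edge('Rfence out',fz&(Y<-15)&(Y>-32),q(3),np.arange(-140,-80,10))
edge('Lfence in',fz&(Y>12)&(Y<26),q(3)); edge('Lfence mid',fz&(Y>12)&(Y<25),np.median)
edge('plate top',ok&(Z>60)&(Y>30)&(X<-20),q(99)); edge('plate med',ok&(Z>66)&(Z<76)&(Y>35),np.median)
edge('base L',ok&(Z>14)&(Z<23)&(Y>65)&(Y<95),q(98.5))
edge('bed',ok&(Z>40)&(Z<48)&(abs(Y)<26),q(50),np.arange(-140,-90,10))
b=ok&(Z>65)&(Z<73)&(abs(Y+2)<15)&(X<-20); print('block rear x',np.percentile(X[b],.5),[np.percentile(X[b&(abs(Y-y)<2)],1) for y in (-14,-10,-5,0,5,10)])
for x in (-70,-60,-50): 
    m=ok&(Z>65)&(Z<73)&(abs(X-x)<4)&(abs(Y)<26); print('blk y',np.percentile(Y[m],[1,99]))
print('bed rear',np.percentile(X[ok&(Z>40)&(Z<48)&(abs(Y)<18)],.5),'plate rear',np.percentile(X[ok&(Z>65)&(Z<85)&(Y>38)&(X<-30)],.5), 'shield front',np.percentile(X[ok&(Z>72)&(Z<85)&(abs(Y)<10)],1))
s=ok&(abs(Y)<12)&(X>-10)&(X<50); print('shield z',np.percentile(Z[s],[5,50,95]))
for y in (40,45,50,55,60,62): 
    m=ok&(abs(Y-y)<1)&(abs(X+90)<20); print(y,np.median(Z[m]))
E
```

```text
Rfence in slope deg -0.75 y at-80 -22.8 [-22.1 -22.2 -22.2 -22.3 -22.6 -22.8]
Rfence out slope deg -0.51 y at-80 -27.2 [-26.7 -26.8 -26.6 -27.1 -27.1 -27.1]
Lfence in slope deg -0.96 y at-80 20.1 [21.3 21.  21.7 21.5 21.2 20.9 12.9 19.6 21.1 20.8 20.6 19.2 19.1]
Lfence mid slope deg -0.4 y at-80 22.6 [23.1 22.9 22.8 23.2 23.  22.9 20.8 22.4 23.  22.8 22.5 22.3 22. ]
plate top slope deg -7.97 y at-80 66.7 [87.3 83.5 63.5 63.6 63.7 63.1 63.4 63.6 63.8 63.1 62.5 62.8 63. ]
plate med slope deg -0.78 y at-80 49.3 [50.9 49.7 49.7 48.9 49.7 49.7 49.4 49.1 49.1 49.1 49.2 48.4 48.5]
base L slope deg 0.16 y at-80 83.2 [83.4 83.6 82.6 82.9 83.3 83.6 82.5 83.1 83.5 83.8 82.9 83.3 83.7]
bed slope deg 0.24 y at-80 -0.8 [-1.  -1.1 -1.1 -0.4 -1. ]
block rear x -82.54352765139161 [np.float64(-82.48507295057831), np.float64(-82.143074412439), np.float64(-82.48738736223463), np.float64(-82.2211504387302), np.float64(-82.3342579399888), np.float64(-82.20863021100827)]
blk y [-13.97266489  19.0995473 ]
blk y [-12.92843907  19.07864531]
blk y [-13.5714224   19.36994837]
bed rear -146.42674309907602 plate rear -135.88336422940893 shield front -2.1471284645781106
shield z [43.68200849 71.38250615 72.79227298]
40 62.49885383092635
45 67.34028908470236
50 72.22766997226205
55 76.0861560594845
60 81.2358625370863
62 81.85331255937639
```

```bash
python3 - <<'E'
from h import *
D=np.load('pics/wrist1_d.npy'); o=np.load('pics/w1_o.npy',allow_pickle=True).item()
P=cloud('wrist',D,o); Rm=R.from_euler('xyz',o['tcp_rot'],degrees=True).as_matrix()
T=(P-o['position'])@Rm*1000
m=(D>0)&(T[...,1]<15)&(T[...,1]>-40)&(abs(T[...,2])<70)&(abs(T[...,0])<40)
for s in (-1,1):
    k=m&(T[...,2]*s>0); q=T[k]; print(k.sum(),'y max',np.percentile(q[:,1],[90,97,99,100]))
    for y0 in (-20,-15,-10,-6,-4,-2,0): 
        j=q[abs(q[:,1]-y0)<1]
        if len(j): print(y0,len(j),'x',np.percentile(j[:,0],[2,98]).round(1),'z',np.percentile(j[:,2],[2,98]).round(1))
E
```

```text
2349 y max [-9.3728297  -5.25387725 -2.74493538 -0.41652268]
-20 120 x [-12.1   9.2] z [-34.7 -21.1]
-15 109 x [-11.9   7.8] z [-34.8 -21.2]
-10 96 x [-12.1   9.3] z [-34.1 -21.2]
-6 70 x [-11.9   9.6] z [-27.9 -21.1]
-4 36 x [-11.4   8.5] z [-27.4 -21.1]
-2 24 x [-9.5  7.7] z [-21.7 -21.1]
0 3 x [-4.8 -3.2] z [-21.7 -21.4]
2343 y max [-9.58057573 -5.33739496 -3.34629409 -0.68799235]
-20 119 x [-12.1   7. ] z [21.1 34.2]
-15 109 x [-11.9   8.2] z [21.  34.4]
-10 98 x [-12.1   8. ] z [21.1 33.2]
-6 65 x [-11.9   9.5] z [21.  27.8]
-4 36 x [-11.4   6.2] z [21.1 26.2]
-2 14 x [-5.4  4.5] z [21.  21.5]
0 4 x [-3.7  8.2] z [21.2 21.6]
```

{"fn": "step_arm", "kwargs": {
  "increments": [
    [[0,0,0],[0,-0.0087,0]],
    [[22,0,-3],[0,0,0]],
    [[20.7,0,-3.2],[0,0,0]],
    [[0,35,0],[0,0,0]],
    [[0,35,0],[0,0,0]],
    [[0,35,0],[0,0,0]],
    [[0,25,0],[0,0,0]],
    [[0,0,0],[0,0,0]],
    [[0,0,0],[0,0,0]]
  ],
  "hand": 0.6
}}

```text
time: 5.43
position: [0.5268, -0.0997, 0.1001]
tcp_rot: [-89.9, 0.2, 14.6]
wrist_force: [-0.6, 0.3, 0.3]
width: 0.0513
```

```bash
python3 - <<'E'
from h import *
o=arm.get_obs(); print(o['time'],o['position'],o['tcp_rot'],o['width'],o['wrist_force'])
np.save('pics/w2_o.npy',o,allow_pickle=True)
im,D=save('wrist','wrist2')
save('side','side2')
a=cv2.imread('pics/side2.png')[200:380,280:520]; cv2.imwrite('pics/side2z.png',cv2.resize(a,None,fx=3,fy=3,interpolation=cv2.INTER_CUBIC))
P=cloud('wrist',D,o); Rm=R.from_euler('xyz',o['tcp_rot'],degrees=True).as_matrix()
T=(P-o['position'])@Rm*1000
m=(D>0)&(T[...,1]<5)&(T[...,1]>-12)&(abs(T[...,2])<45)&(abs(T[...,0])<15)
for s in (-1,1):
    q=T[m&(T[...,2]*s>0)]; 
    for y0 in (-10,-6,-4,-2,0):
        j=q[abs(q[:,1]-y0)<1]
        if len(j): print(s,y0,len(j),np.percentile(j[:,0],[2,98]).round(1),np.percentile(j[:,2],[2,98]).round(1))
E
```

```text
5.4333 [ 0.52678151 -0.09969325  0.10006005] [-89.89279278   0.19011448  14.57477335] 0.05125716319733856 [-0.57146013  0.28887032  0.28798237]
-1 -10 93 [-12.    8.7] [-36.9 -25.4]
-1 -6 55 [-11.4   9.5] [-31.2 -25.4]
-1 -4 37 [-10.8   9. ] [-31.3 -25.4]
-1 -2 10 [-6.6  4.4] [-26.  -25.6]
1 -10 99 [-12.    7.9] [25.3 36.4]
1 -6 57 [-11.4   9.6] [25.3 30.7]
1 -4 36 [-10.8   8.4] [25.3 31.7]
1 -2 9 [-4.6  2.4] [25.3 25.9]
```

View pics/wrist2.png

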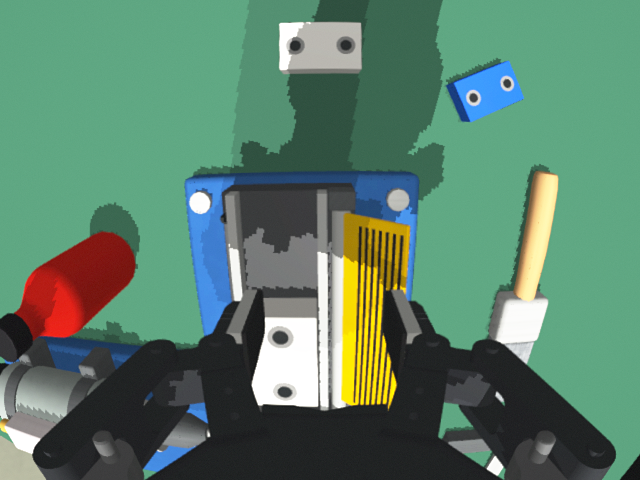

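View pics/side2z.png

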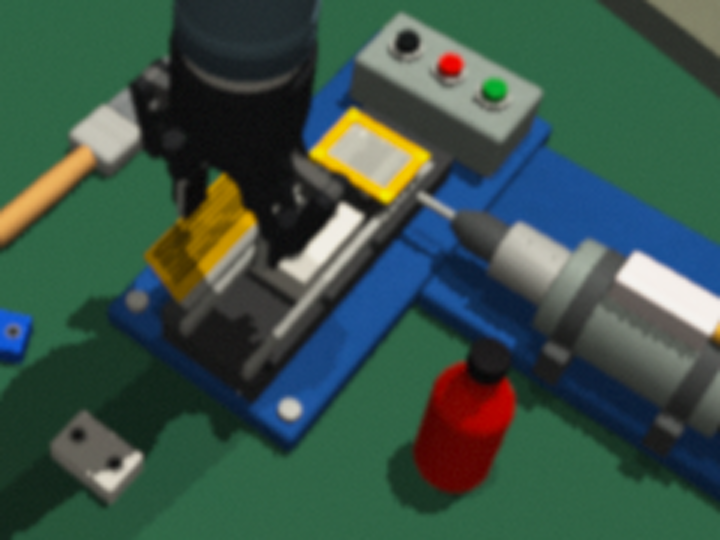

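```bash
cat > rel.py <<'E'
from h import *
import sys
def rel(D,o):
    P=cloud('wrist',D,o); Rm=R.from_euler('xyz',o['tcp_rot'],degrees=True).as_matrix()
    T=(P-o['position'])@Rm*1000; Z=P[...,2]*1000; X,Y=T[...,0],T[...,2]; ok=D>0
    fz=ok&(Z>53)&(Z<60)
    for x in range(-45,20,8):
        k=abs(X-x)<4
        a=Y[fz&k&(Y<-35)&(Y>-60)]; b=Y[fz&k&(Y>-15)&(Y<-3)]; p=Y[ok&k&(Z>62)&(Y>3)&(Y<60)&(Y-20<99)]
        print(x,'R',np.percentile(a,[3,50,97]).round(1) if len(a)>9 else '', 'L',np.percentile(b,[3,50,97]).round(1) if len(b)>9 else '')
    b=ok&(Z>64)&(Z<74)&(Y>-42)&(Y<-14)&(X>-5)
    print('block rear',[np.percentile(X[b&(abs(Y-y)<2)],1).round(1) if (b&(abs(Y-y)<2)).sum()>5 else None for y in (-25,-22,-19,-16)])
    m=ok&(Z>42.)&(Z<47)&(Y>-42)&(Y<-10)&(X<0); print('bed z',np.median(Z[m]),'bed rear',np.percentile(X[m],.5))
    bl=ok&(Z>64)&(Z<74)&(X>10)&(X<40)&(Y>-50)&(Y<0); 
    if bl.sum()>20: print('blk top z',np.median(Z[bl]),'y max',np.percentile(Y[bl],99))
E
python3 - <<'E'
from rel import *
rel(np.load('pics/wrist2_d.npy'),np.load('pics/w2_o.npy',allow_pickle=True).item())
print(arm.get_obs()['position'],arm.get_obs()['tcp_rot'])
E
```

```text
-45 R  L 
-37 R [-51.3 -48.9 -46.7] L [-3.5 -3.5 -3.4]
-29 R [-51.2 -48.6 -46.5] L [-3.5 -3.5 -3.5]
-21 R [-51.2 -48.5 -46.5] L [-3.6 -3.5 -3. ]
-13 R [-51.1 -48.5 -46.4] L [-3.6 -3.5 -3. ]
-5 R [-51.2 -48.4 -46.2] L [-3.6 -3.1 -3.1]
3 R [-51.3 -48.4 -45.9] L 
11 R [-51.3 -48.4 -46.1] L 
19 R [-51.  -48.7 -46.4] L [-14.8  -9.9  -4.9]
block rear [np.float64(22.5), np.float64(22.5), np.float64(22.3), np.float64(22.7)]
bed z 44.28534226288957 bed rear -40.95653265325875
blk top z 69.20568421181957 y max -4.251852475397309
[ 0.5298967  -0.09984202  0.1031287 ] [-90.07767388  -0.17741724  14.58068146]
```

{"fn": "step_arm", "kwargs": {
  "increments": [
    [[0,0,3.5],[0,-0.007,0]],
    [[0,10,0],[0,0,0]],
    [[0,10,0],[0,0,0]],
    [[0,6,0],[0,0,0]],
    [[0,6,0],[0,0,0]],
    [[0,0,0],[0,0,0]],
    [[0,0,0],[0,0,0]]
  ]
}}

```text
time: 6.12
position: [0.5278, -0.0965, 0.0694]
tcp_rot: [-90.0, -0.0, 15.0]
wrist_force: [1.7, -1.0, 4.5]
width: 0.0516
```

{"fn": "step_arm", "kwargs": {
  "increments": [
    [[0,4,0],[0,0,0]],
    [[0,4,0],[0,0,0]],
    [[0,2,0],[0,0,0]],
    [[0,0,0],[0,0,0]],
    [[0,0,0],[0,0,0]]
  ]
}}

```text
time: 6.53
position: [0.528, -0.0945, 0.0601]
tcp_rot: [-89.9, -0.1, 15.0]
wrist_force: [-0.6, 2.0, 6.0]
width: 0.0513
```

```bash
python3 - <<'E'
from rel import *
o=arm.get_obs(); print(o['time'],o['position'],o['tcp_rot'],o['width'],o['wrist_force'])
im,D=save('wrist','wrist3')
save('side','side3'); save('scene','scene3')
a=cv2.imread('pics/side3.png')[200:380,280:520]; b=cv2.imread('pics/scene3.png')[170:350,150:350]
cv2.imwrite('pics/z3.png',np.hstack([cv2.resize(x,(390,540),interpolation=cv2.INTER_CUBIC) for x in (a[:,30:160],b[:,20:150])]))
rel(D,o)
E
```

```text
6.5333 [ 0.52801496 -0.09448579  0.06006992] [-8.99301877e+01 -7.36372321e-02  1.50472985e+01] 0.05130623143934496 [-0.57166748  1.99229302  5.96364279]
-45 R [-55.8 -53.1 -50.8] L [-8.  -5.6 -3.2]
-37 R [-55.9 -52.8 -50.8] L [-7.7 -5.3 -3.2]
-29 R [-56.  -52.9 -50.8] L [-7.8 -5.5 -3.2]
-21 R [-55.9 -53.  -50.8] L [-7.9 -5.6 -3.3]
-13 R [-56.  -52.9 -50.7] L [-8.  -5.7 -3.3]
-5 R [-55.7 -52.9 -50.7] L [-7.8 -5.6 -3.4]
3 R [-55.8 -52.9 -50.8] L [-7.9 -5.3 -3. ]
11 R [-56.  -53.1 -50.8] L [-7.6 -5.4 -3.1]
19 R [-55.6 -54.2 -52.6] L [-14.6  -7.3  -3.2]
block rear [np.float64(-4.0), np.float64(19.8), np.float64(19.6), np.float64(19.5)]
bed z 44.2701043898429 bed rear -44.008303684273415
blk top z 69.18196558005383 y max -8.98485339613577
```

View pics/wrist3.png

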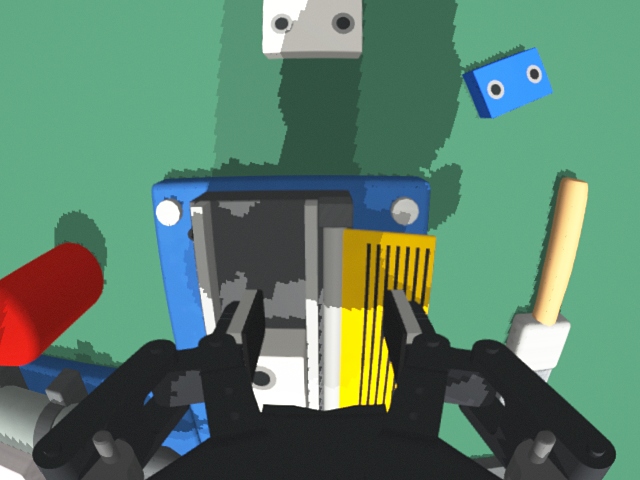

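View pics/z3.png

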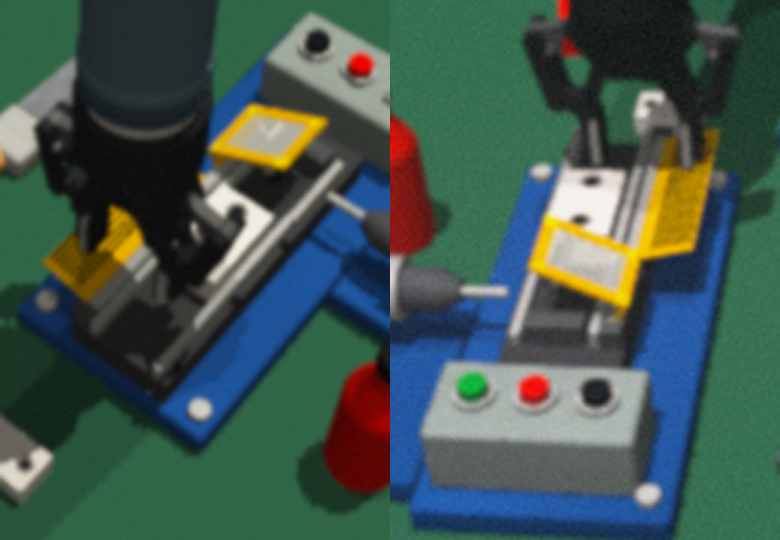

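```bash
cat >> rel.py <<'E'
def plate(D,o,im):
    P=cloud('wrist',D,o); Rm=R.from_euler('xyz',o['tcp_rot'],degrees=True).as_matrix()
    T=(P-o['position'])@Rm*1000; Z=P[...,2]*1000; X,Y=T[...,0],T[...,2]
    i=im.astype(int); m=(D>0)&(i[...,0]>120)&(i[...,1]>80)&(i[...,2]<80)&(X>-35)&(X<-14)&(Y>3)&(Y<60)&(Z>45)
    s=np.polyfit(Y[m],Z[m],1); a=np.arctan(s[0]); print('plate n',m.sum(),'slope deg',np.degrees(a).round(2),'y',np.percentile(Y[m],[2,98]),'z',np.percentile(Z[m],[2,98]),'shield est',(np.radians(42)-a).round(3),(.70-a).round(3),'y0 z',np.polyval(s,30))
E
python3 - <<'E'
from rel import *
o=arm.get_obs(); D=np.load('pics/wrist3_d.npy'); im=cv2.imread('pics/wrist3.png')[:,:,::-1]
plate(D,o,im)
E
```

```text
plate n 3481 slope deg 13.74 y [ 8.26384595 43.62374947] z [56.20618443 66.38121445] shield est 0.493 0.46 y0 z 62.61711477610538
```

{"fn": "step_arm", "kwargs": {
  "increments": [
    [[0,2.5,0],[0,0,0]],
    [[0,2,0],[0,0,0]],
    [[0,0,0],[0,0,0]],
    [[0,0,0],[0,0,0]],
    [[0,0,0],[0,0,0]]
  ]
}}

```text
time: 7.1
position: [0.528, -0.0936, 0.0557]
tcp_rot: [-89.9, -0.1, 15.1]
wrist_force: [-1.6, 3.3, 7.3]
width: 0.0509
```

```bash
python3 - <<'E'
from rel import *
o=arm.get_obs(); print(o['time'],o['position'],o['tcp_rot'],o['width'],o['wrist_force'])
im,D=save('wrist','wrist4'); plate(D,o,im); rel(D,o)
E
```

```text
7.1 [ 0.52796493 -0.09361365  0.05569892] [-8.98820422e+01 -8.11113781e-02  1.50802415e+01] 0.05094287219221011 [-1.64181215  3.33747488  7.27379998]
plate n 3588 slope deg 5.04 y [ 7.91746705 44.12729326] z [55.21146464 60.51631049] shield est 0.645 0.612 y0 z 58.41525118304842
-45 R [-56.8 -53.6 -51.6] L [-8.5 -5.8 -3. ]
-37 R [-56.7 -53.8 -51.6] L [-8.7 -6.2 -3.1]
-29 R [-56.7 -53.7 -51.5] L [-8.4 -6.3 -3.9]
-21 R [-56.7 -53.9 -51.6] L [-8.5 -6.1 -4. ]
-13 R [-56.6 -53.8 -51.5] L [-8.7 -6.5 -4.1]
-5 R [-56.7 -53.9 -51.5] L [-8.9 -6.3 -4.2]
3 R [-56.6 -53.6 -51.5] L [-8.6 -6.4 -4.3]
11 R [-56.7 -53.9 -51.6] L [-8.8 -6.6 -4.3]
19 R [-56.7 -55.6 -53.9] L [-14.5  -8.   -4. ]
block rear [np.float64(-4.4), np.float64(19.5), np.float64(19.4), np.float64(19.3)]
bed z 44.2968654198139 bed rear -44.17053545008262
blk top z 69.1795840077358 y max -9.834520522629013
```

{"fn": "step_arm", "kwargs": {
  "increments": [
    [[3,0.2,-1],[0,0,0]],
    [[5,0,-0.5],[0,0,0]],
    [[5,0,0],[0,0,0]],
    [[6,0,0],[0,0,0]],
    [[6,0,0],[0,0,0]],
    [[6,0,0],[0,0,0]],
    [[6,0,0],[0,0,0]],
    [[5,0,0],[0,0,0]],
    [[5,0,0],[0,0,0]],
    [[4,0,0],[0,0,0]],
    [[3,0,0],[0,0,0]],
    [[0,0,0],[0,0,0]]
  ]
}}

```text
time: 8.15
position: [0.5774, -0.0848, 0.0544]
tcp_rot: [-90.0, 0.4, 15.0]
wrist_force: [-3.9, -2.5, 7.7]
width: 0.0511
```

```bash
python3 - <<'E'
from rel import *
o=arm.get_obs(); print(o['time'],o['position'],o['tcp_rot'],o['width'],o['wrist_force'])
im,D=save('wrist','wrist5'); plate(D,o,im); rel(D,o)
save('side','side5'); save('scene','scene5')
a=cv2.imread('pics/side5.png')[200:380,280:520]; b=cv2.imread('pics/scene5.png')[170:350,150:350]
cv2.imwrite('pics/z5.png',np.hstack([cv2.resize(x,(390,540),interpolation=cv2.INTER_CUBIC) for x in (a[:,30:160],b[:,20:150])]))
E
```

```text
8.15 [ 0.57741166 -0.08481071  0.05438577] [-90.02372155   0.3800604   14.99354217] 0.051110167816908164 [-3.91043088 -2.51485791  7.69649105]
plate n 3234 slope deg 4.17 y [12.39173069 48.77483721] z [54.85327929 58.8119561 ] shield est 0.66 0.627 y0 z 56.89674283771943
-45 R [-52.5 -49.5 -47.5] L [-4.2 -3.8 -3. ]
-37 R [-52.5 -49.5 -47.4] L [-4.3 -3.8 -3. ]
-29 R [-52.4 -49.6 -47.3] L [-4.4 -3.6 -3.1]
-21 R [-52.4 -49.7 -47.3] L [-4.4 -3.6 -3.2]
-13 R [-52.2 -49.3 -47.1] L [-4.5 -4.  -3.2]
-5 R [-52.3 -49.5 -47.4] L [-4.5 -3.7 -3.3]
3 R [-52.1 -49.4 -47.1] L [-4.3 -3.8 -3.3]
11 R [-52.7 -51.  -48.5] L [-14.6  -9.3  -3. ]
19 R  L [-6.6 -4.  -3.1]
block rear [np.float64(-4.0), np.float64(9.6), np.float64(9.9), np.float64(9.7)]
bed z 44.294962093538615 bed rear -93.47974084609179
blk top z 69.23306249979005 y max -6.216078541776301
```

View pics/z5.png

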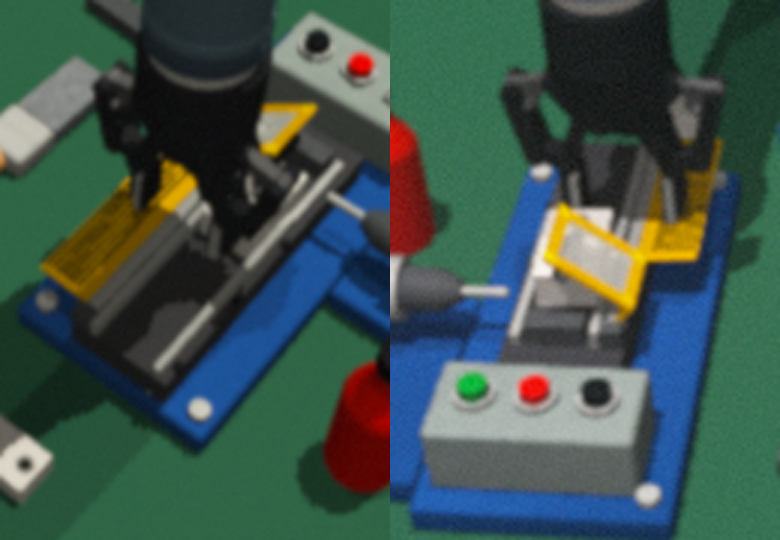

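View pics/wrist5.png

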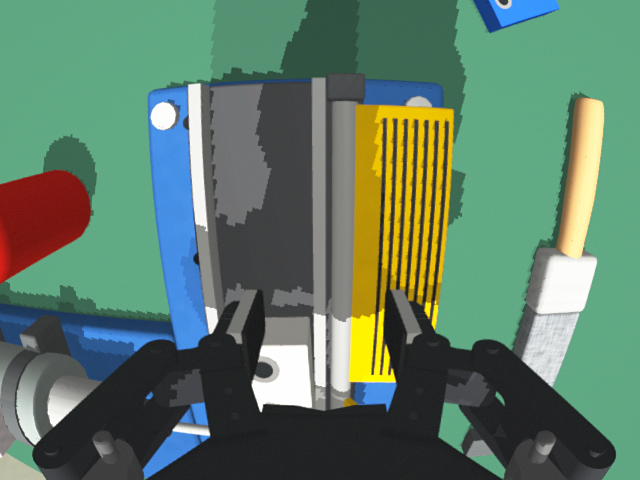

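{"fn": "step_arm", "kwargs": {
  "increments": [
    [[4,0,1],[0,0,0]],
    [[4,0,1],[0,0,0]],
    [[4,0,0],[0,0,0]],
    [[3,0,0],[0,0,0]],
    [[2,0,0],[0,0,0]],
    [[0,0,0],[0,0,0]],
    [[0,0,0],[0,0,0]]
  ]
}}

```text
time: 8.88
position: [0.5931, -0.0789, 0.0544]
tcp_rot: [-90.1, 0.4, 15.0]
wrist_force: [-3.8, -1.7, 6.4]
width: 0.0514
```

```bash
python3 - <<'E'
from rel import *
o=arm.get_obs(); print(o['time'],o['position'],o['tcp_rot'],o['width'],o['wrist_force'])
im,D=save('wrist','wrist6'); plate(D,o,im); rel(D,o)
E
```

```text
8.8833 [ 0.59311611 -0.0788959   0.05439721] [-90.05056938   0.38032327  14.98029963] 0.051413352828918034 [-3.82054266 -1.68684838  6.43969044]
plate n 3252 slope deg 3.8 y [10.73820977 47.23144425] z [54.85745185 58.62090991] shield est 0.667 0.634 y0 z 56.8914578974124
-45 R [-54.1 -51.1 -49. ] L [-5.8 -4.2 -3. ]
-37 R [-53.8 -51.1 -48.9] L [-5.8 -4.6 -3.1]
-29 R [-54.1 -51.2 -48.9] L [-5.9 -4.4 -3.1]
-21 R [-54.1 -51.2 -49. ] L [-5.6 -4.4 -3.2]
-13 R [-53.9 -50.9 -48.7] L [-5.8 -4.5 -3.2]
-5 R [-53.9 -51.1 -49. ] L [-5.9 -4.6 -3.3]
3 R [-53.8 -50.9 -48.7] L [-6.  -4.7 -3.4]
11 R [-54.1 -51.9 -49.1] L [-14.6  -8.1  -3.4]
19 R  L [-6.6 -4.8 -3.1]
block rear [np.float64(-4.1), np.float64(9.8), np.float64(10.0), np.float64(9.9)]
bed z 44.29424474467788 bed rear -110.0439000079129
blk top z 69.20951135317304 y max -6.665602852972308
```

{"fn": "step_arm", "kwargs": {
  "increments": [
    [[2,0,1],[0,0,0]],
    [[2,0,0],[0,0,0]],
    [[1,0,0],[0,0,0]],
    [[1,0,0],[0,0,0]],
    [[0,0,0],[0,0,0]],
    [[0,0,0],[0,0,0]]
  ]
}}

```text
time: 9.43
position: [0.5966, -0.0774, 0.0542]
tcp_rot: [-90.1, 0.6, 14.9]
wrist_force: [-7.9, -3.1, 10.2]
width: 0.0513
```

```bash
python3 - <<'E'
from rel import *
o=arm.get_obs(); print(o['time'],o['position'],o['tcp_rot'],o['width'],o['wrist_force'])
im,D=save('wrist','wrist7'); plate(D,o,im); rel(D,o)
E
```

```text
9.4333 [ 0.59663639 -0.07735929  0.05420262] [-90.05796766   0.6472378   14.90925898] 0.05127601271770598 [-7.85596902 -3.05607817 10.20288823]
plate n 3259 slope deg 3.3 y [10.1114951  46.57619621] z [54.78462696 58.29188947] shield est 0.675 0.642 y0 z 56.68263831096551
-45 R [-54.7 -51.8 -49.6] L [-6.9 -5.  -3. ]
-37 R [-54.6 -51.8 -49.6] L [-6.6 -4.8 -3.1]
-29 R [-54.6 -51.8 -49.6] L [-6.7 -5.1 -3.1]
-21 R [-54.8 -51.7 -49.7] L [-6.9 -4.8 -3.2]
-13 R [-54.6 -51.6 -49.4] L [-6.5 -4.9 -3.2]
-5 R [-54.6 -51.8 -49.5] L [-6.3 -4.6 -3.3]
3 R [-54.4 -51.5 -49.4] L [-6.4 -5.  -3.4]
11 R [-54.6 -52.2 -49.7] L [-14.6  -7.4  -3. ]
19 R  L [-6.7 -4.9 -3.1]
block rear [np.float64(-4.4), np.float64(9.6), np.float64(9.9), np.float64(9.9)]
bed z 44.29871589259143 bed rear -113.65374047360122
blk top z 69.19543936902348 y max -6.73911396097068
```

{"fn": "step_arm", "kwargs": {
  "increments": [
    [[1.5,0,0],[0,0,0]],
    [[1.5,0,0],[0,0,0]],
    [[1,0,0],[0,0,0]],
    [[0,0,0],[0,0,0]],
    [[0,0,0],[0,0,0]],
    [[0,0,0],[0,0,0]]
  ]
}}

```text
time: 9.98
position: [0.5967, -0.0774, 0.0539]
tcp_rot: [-90.0, 1.1, 14.8]
wrist_force: [-15.2, -3.0, 15.9]
width: 0.0516
```

```bash
python3 - <<'E'
from rel import *
o=arm.get_obs(); print(o['time'],o['position'],o['tcp_rot'],o['width'],o['wrist_force'])
im,D=save('wrist','wrist8'); plate(D,o,im); rel(D,o)
save('side','side8'); save('scene','scene8')
a=cv2.imread('pics/side8.png')[200:380,280:520]; b=cv2.imread('pics/scene8.png')[170:350,150:350]
cv2.imwrite('pics/z8.png',np.hstack([cv2.resize(x,(390,540),interpolation=cv2.INTER_CUBIC) for x in (a[:,30:160],b[:,20:150])]))
E
```

```text
9.9833 [ 0.59672062 -0.07736882  0.053875  ] [-90.02888605   1.13533475  14.80332691] 0.05163662433976083 [-15.15120145  -3.0401828   15.91579683]
plate n 3260 slope deg 2.56 y [10.14893566 46.56090208] z [54.65293555 57.82235368] shield est 0.688 0.655 y0 z 56.366687522306535
-45 R [-54.7 -51.9 -49.6] L [-6.9 -5.  -3. ]
-37 R [-54.7 -51.7 -49.5] L [-6.6 -5.  -3.1]
-29 R [-54.6 -51.8 -49.6] L [-6.7 -4.8 -3.1]
-21 R [-54.7 -51.9 -49.6] L [-6.8 -5.2 -3.2]
-13 R [-54.5 -51.4 -49.3] L [-6.7 -4.9 -3.2]
-5 R [-54.6 -51.7 -49.5] L [-6.3 -4.6 -3.3]
3 R [-54.4 -51.4 -49.2] L [-6.4 -5.  -3.3]
11 R [-54.4 -51.9 -49.7] L [-14.5  -7.4  -3.3]
19 R  L [-6.6 -4.9 -3. ]
block rear [np.float64(-4.4), np.float64(9.5), np.float64(9.8), np.float64(9.8)]
bed z 44.29790234804025 bed rear -113.62877548682013
blk top z 69.22955692559133 y max -6.654803978615617
```

View pics/z8.png

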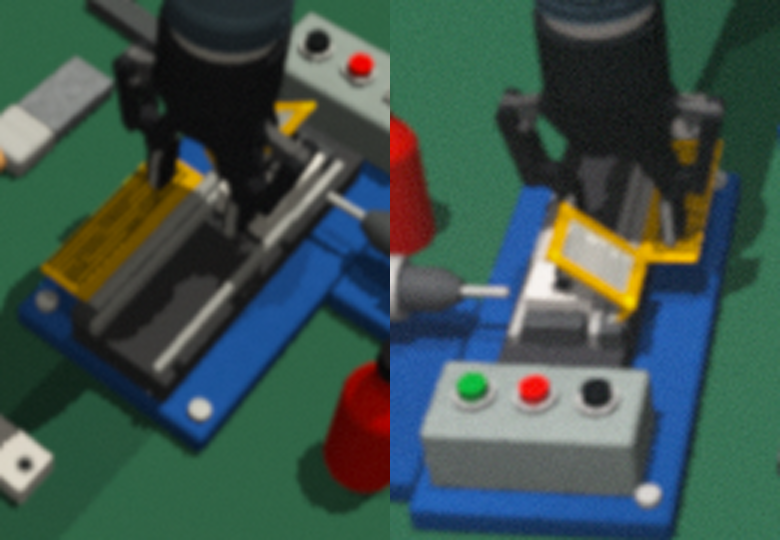

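{"fn": "step_arm", "kwargs": {
  "increments": [
    [[-3,0,0],[0,0,0]],
    [[-3,0,0],[0,0,0]],
    [[-4,0,0],[0,0,0]],
    [[-4,0,0],[0,0,0]],
    [[0,0,0],[0,0,0]],
    [[0,0,0],[0,0,0]]
  ]
}}

```text
time: 10.63
position: [0.5956, -0.0781, 0.0572]
tcp_rot: [-90.2, -0.4, 14.9]
wrist_force: [2.0, -1.3, 5.7]
width: 0.0515
```

```bash
python3 - <<'E'
from rel import *
o=arm.get_obs(); print(o['time'],o['position'],o['tcp_rot'],o['width'],o['wrist_force'])
im,D=save('wrist','wrist9'); plate(D,o,im); rel(D,o)
E
```

```text
10.6333 [ 0.59555258 -0.07813034  0.05717364] [-90.17391564  -0.44637884  14.94154382] 0.05154413687508186 [ 1.99772601 -1.29441333  5.68407381]
plate n 3293 slope deg 9.74 y [10.25834333 46.37579298] z [55.54838854 62.58612162] shield est 0.563 0.53 y0 z 59.4666052471256
-45 R [-54.3 -51.2 -49.2] L [-5.9 -4.3 -3.1]
-37 R [-54.2 -51.3 -49.1] L [-5.9 -4.5 -3.1]
-29 R [-54.1 -51.3 -49.1] L [-6.  -4.4 -3.2]
-21 R [-54.1 -51.3 -49.1] L [-6.1 -4.5 -3.2]
-13 R [-54.1 -51.1 -48.9] L [-5.9 -4.6 -3.3]
-5 R [-54.  -51.3 -49. ] L [-6.  -4.6 -3.3]
3 R [-54.1 -51.1 -48.9] L [-6.1 -4.7 -3. ]
11 R [-54.1 -52.  -49.1] L [-14.5  -7.5  -3.1]
19 R  L [-6.3 -4.9 -3.1]
block rear [np.float64(-4.3), np.float64(11.2), np.float64(11.2), np.float64(11.3)]
bed z 44.33044977116507 bed rear -112.8336099725596
blk top z 69.22392713980796 y max -6.406728139621594
```

{"fn": "step_arm", "kwargs": {
  "increments": [
    [[-2,0,0],[0,0,0]],
    [[-1,-3,0],[0,0,0]],
    [[0,-3,0],[0,0,0]],
    [[0,-3,0],[0,0,0]],
    [[0,-4,0],[0,0,0]],
    [[0,-6,0],[0,0,0]],
    [[0,-10,0],[0,0,0]],
    [[0,-20,0],[0,0,0]],
    [[0,-30,0],[0,0,0]],
    [[0,-35,0],[0,0,0]],
    [[-20,-30,0],[0,0,0]],
    [[-30,0,0],[0,0,0]]
  ]
}}

```text
time: 11.68
position: [0.5475, -0.0891, 0.207]
tcp_rot: [-90.3, -0.9, 15.2]
wrist_force: [1.1, -0.2, 1.6]
width: 0.0513
```

{"fn": "step_arm", "kwargs": {
  "increments": [
    [[-30,0,0],[0,0,0]],
    [[-30,0,0],[0,0,0]],
    [[-10,0,0],[0,0,0]],
    [[0,0,0],[0,0,0]],
    [[0,0,0],[0,0,0]],
    [[0,0,0],[0,0,0]]
  ]
}}

```text
time: 12.18
position: [0.4744, -0.1084, 0.1993]
tcp_rot: [-90.0, -0.1, 15.1]
wrist_force: [-0.0, 1.1, 0.2]
width: 0.0512
```

```bash
python3 - <<'E'
from rel import *
o=arm.get_obs(); print(o['time'],o['position'],o['tcp_rot'],o['width'],o['wrist_force'],o['dq'])
im,D=save('wrist','wrist10'); save('side','side10'); save('scene','scene10')
a=cv2.imread('pics/side10.png')[180:330,330:490]; b=cv2.imread('pics/scene10.png')[190:340,170:300]
cv2.imwrite('pics/z10.png',np.hstack([cv2.resize(x,(390,540),interpolation=cv2.INTER_CUBIC) for x in (a[:,:],b)]))
P=cloud('wrist',D,o); O=np.array([.633,-.0967]); t=np.radians(15); e=np.array([[np.cos(t),np.sin(t)],[-np.sin(t),np.cos(t)]])
Q=(P[...,:2]-O)@e.T*1000; X,Y=Q[...,0],Q[...,1]; Z=P[...,2]*1000
b=(D>0)&(Z>65)&(Z<72)&(abs(Y)<17)&(X<-5)
print('block rear',[np.percentile(X[b&(abs(Y-y)<2)],1).round(1) for y in (-14,-10,-5,0,5,10,14)],'top z',np.median(Z[b]), 'y',np.percentile(Y[(D>0)&(Z>65)&(Z<72)&(abs(Y)<25)&(X<-5)],[1,99]))
bd=(D>0)&(Z>42)&(Z<47)&(abs(Y)<17); print('bed rear',np.percentile(X[bd],.5))
i=im.astype(int); m=(D>0)&(i[...,0]>120)&(i[...,1]>80)&(i[...,2]<80)&(X>-120)&(X<-20)&(Y>37)&(Y<75)&(Z>50)
s=np.polyfit(Y[m],Z[m],1); print('plate',m.sum(),np.degrees(np.arctan(s[0])), .733-np.arctan(s[0]))
E
```

```text
12.1833 [ 0.47444793 -0.10839171  0.19928766] [-90.01319634  -0.12978629  15.07307578] 0.05123062753718623 [-0.02172932  1.10992021  0.24928877] [-0.42435801  0.93475019 -0.19811436 -0.62775242  0.08126232  0.09671919
  0.08409272]
block rear [np.float64(-20.4), np.float64(-20.5), np.float64(-20.3), np.float64(-20.7), np.float64(-21.2), np.float64(-20.8), np.float64(-20.8)] top z 69.09586231925508 y [-17.923754    21.02103846]
bed rear -144.49369517905086
plate 4083 15.006106989333116 0.4710940251296035
```

View pics/z10.png

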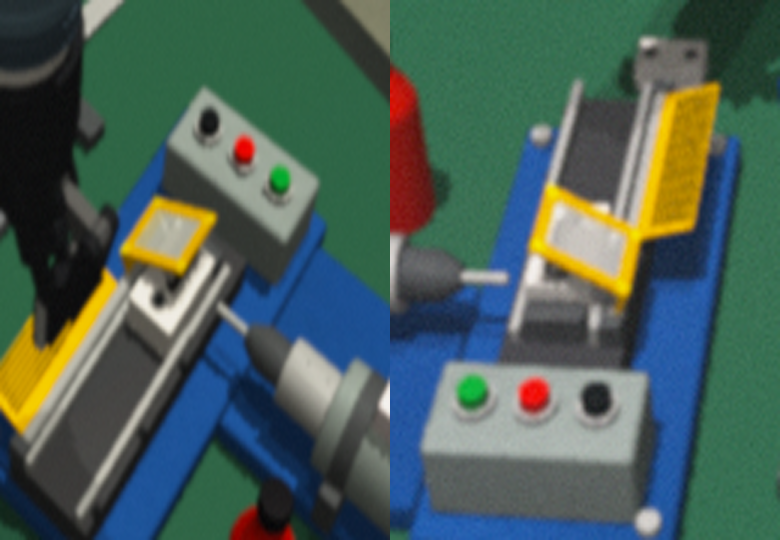

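View pics/wrist10.png

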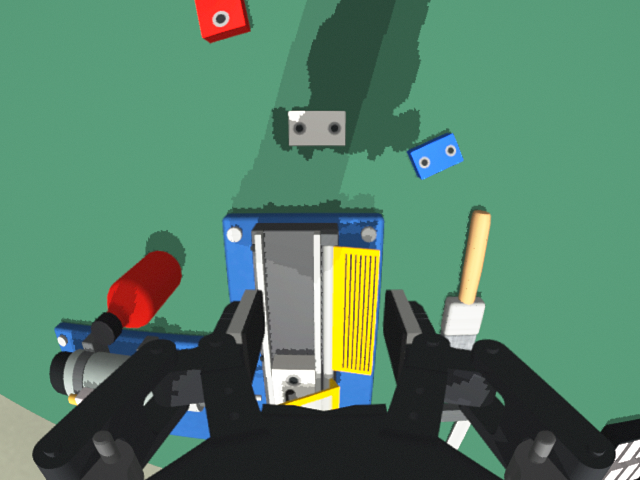

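```bash
python3 -c "
from bench import arm
print(arm.close_job())"
```

```text
the job is handed in; nothing more can be done
None
```

The block is loaded and the job is handed in. No verdict was reported.

I set the jaws about 51 mm apart, so one fingertip held the thumb plate down while the other pushed the block along the lane. When the push force had risen to about 15 N and the block no longer moved, I took it as home against the stop. I then backed off, let the shield come down on the block, and moved the arm clear.

**Held up:** the plate's slope, measured in the wrist camera's depth picture, put the shield at about 0.61 to 0.69 rad during the push.

**Last checks before hand-in (at 12.2 s):**
- **Block position:** its rear is about 20.6 to 21.1 mm in front of the shield, against 20 mm nominal. That is within the 3 mm allowed, but with an uncertainty of 1 to 2 mm. It lies flat, with its top at 69 mm.
- **Block alignment:** the rear edge is square to the lane, and the block sits within the lane fences.
- **Shield:** its angle is about 0.47 rad, and the pictures show it lying on the block.
- **Arm:** it is clear of the station, at about 0.2 m height. The wrist force was about 1 N.
- **Other things:** the bottle and brush looked unmoved in the pictures. The try square was mostly hidden in the last views, but the arm never went near it.

**Disagreements:**
- **Height:** the wrist depth reads the bed about 0.7 mm low.
- **Tracking:** the arm lagged its commands by several millimetres while its fingertip dragged on the plate, so I went by the pictures and the force rather than the commanded positions.

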